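# Turn the top leaf of the treatment-room chart stand

### The job

Turn the top leaf of the chart stand over its spine, from the right side to the left as one turns a page (right and left as seen from the robot), so that it lies flat on the left side. Do it gently with the fingertip, from under the tab that sticks out nearest the robot: push the leaf, do not pinch it. Leave the leaf below where it lies, and leave the things standing around undisturbed.

Things in the scene. Friction and masses are not known exactly. Their poses are not given: they have to be found in the camera images.
- stand: Fixed grey chart stand, 248 x 290 mm, with a steel spine tube along its x axis. Origin on the counter under its middle; z up, x along the spine, away from the robot (give or take 0.3 rad), y to the left. Its bed, top 73 mm high, ends 145 mm either side of the spine, its foot 100 mm; beyond the bed the counter is open. White leaves lie on it: two on the right, one on the other, one fixed on the left.
- spine (a point): Point on the axis of the top leaf's hinge, at the middle of the spine, 80 mm above the counter; same axes as the stand.
- top_leaf (a joint): Hinge angle, rad. 0: flat on the right side; 1.57: upright; 3.14: flat on the left. Upper leaf of the right side: rigid, white, 150 mm from spine to free edge, 220 mm along the spine, 4 mm thick, about 140 g. The stiff hinge keeps the leaf at any angle, so it must be pushed all the way (about 2 N at the tab). It starts flat or up to 0.2 rad proud. Turned flat, its upper face is 82 mm above the counter.
- top_tab (a point): Centre of the top leaf's tab, mid-thickness, 168 mm from the spine and 75 mm towards the robot (stand's -x) from its middle. The tab is 50 mm along the spine, 4 mm thick, and sticks out past the leaf's edge and the bed, from 150 to 185 mm from the spine; under it is open space down to the counter (about 75 mm). The point's axes are the stand's at joint 0 and turn with the leaf.
- lower_leaf (a joint): Hinge angle, rad. 0: flat on the right side; 1.57: upright; 3.14: flat on the left. The leaf under the top one, of the same size and material, equally stiff, at 0 with its axis 75.5 mm above the counter; to be left as it is.
- lower_tab (a point): Centre of the lower leaf's tab, 168 mm from the spine and 75 mm away from the robot (stand's own +x) from the middle of the spine.
- tape_roll: Bystander: paper tape roll lying flat, 64 mm across, 25 mm high. Origin at the centre of its underside.
- spray: Bystander: small white bottle, 56 mm across, 130 mm high. Origin at the centre of its underside.
- swab_jar: Bystander: glass jar, 64 mm across, 80 mm high. Origin at the centre of its underside.
- carton: Bystander: cardboard carton 50 x 90 x 45 mm high. Origin at the centre of its underside.
- bowl: Bystander: steel bowl, 100 mm across the rim, 45 mm high. Origin at the centre of its underside.
- thermometer: Bystander: white stick thermometer lying flat, 120 x 22 x 14 mm high. Origin at the centre of its underside.

How it is judged:
On the way, in this order (a step that is already met when the one before it is completed fails the run):
1. the top leaf stands upright over the spine (value of joint top_leaf above 1.4 rad), for 0.05 s.
2. the top leaf lies flat on the left side (value of joint top_leaf above 3.05 rad), for 0.2 s.
At the end, for the whole second after the job is handed in: The top leaf lies at rest on the left side, within 0.09 rad (5 degrees) of flat; the lower leaf is still within 0.1 rad of flat on the right; no bystander has moved 25 mm (value of joint top_leaf above 3.05 rad and value of joint lower_leaf below 0.1 rad and velocity of joint top_leaf between -0.05 and 0.05 rad/s and distance of each of tape_roll, spray, swab_jar, carton, bowl, thermometer from where it was at the start of the episode below 0.025 m); the robot touches nothing.
It fails at once if the leaf below is raised (more than 0.15 rad) (value of joint lower_leaf above 0.15 rad).
It fails at once if the top leaf is pinched or pressed hard (over 40 N from the fingers) (contact force between the fingers and top_leaf above 40 N).
It fails at once if the top leaf is flung or slammed (over 4 rad/s) (velocity of joint top_leaf above 4 rad/s).
It fails at once if a bystander is moved 25 mm or lifted (distance of any of tape_roll, spray, swab_jar, carton, bowl, thermometer from where it was at the start of the episode above 0.025 m).
It also fails if it takes over 58 s, if anything falls off the work surface, if the arm or the gripper's body presses on something with over 40 N, if the wrist force passes 120 N, or if a joint passes its speed limit or range.

### The arm

A 6-joint arm with a two-finger parallel gripper is mounted at the origin on the work surface. World frame = base frame: x ahead of the robot, y to its left, z up, the work surface at z = 0. Lengths are in m, angles in rad, forces in N, time in s.
With the tool pointing down it reaches from about 0.375 to 0.925 m from the base axis. Payload 5.7 kg.
Tool frame: the origin (TCP) lies midway between the tips of the shut fingers; the grasp point (between the pads) lies 19 mm behind it; z points along the fingers, x is the direction in which the jaws open and shut, and the axes are right-handed (so a half turn about z gives the same grasp; the last joint's range is limited). The gripper opens to 88 mm and grips with 3 to 60 N. Pads are 20 mm wide; open, the fingers measure 115 mm over their backs; the gripper's body (75 mm by 178 mm) begins 61 mm behind the grasp point.
Start: joints at [1.212, 0.359, 1.51, -0, 1.272, -0.115], TCP at [0.145, 0.582, 0.223] pointing down, gripper open.
Joint ranges: [-2.97, 2.97], [-1.01, 2.36], [0.21, 2.38], [-0.96, 4.11], [0.2, 2.71], [-2.98, 2.98]. Speed limits (rad/s): [2.39, 2.39, 3.14, 3.14, 3.14, 3.14].

### API

Orientations are given as a unit quaternion [x, y, z, w].
In Python, from bench import move_ptp, servo_line, goto_joints, move_gripper, sleep, inverse_kinematics, capture, PlanningError, close_job, spot_in, silhouettes, current_clock, current_joint_pos, current_qvel, current_joint_torque, current_position, current_orientation, current_force, current_torque, current_finger_gap gives the robot as it stands. Calls block until the motion is done:
- move_ptp(position, orientation): joint-space move of the TCP to a pose.
- servo_line(position, orientation=None, rate=0.15, contact_N=None): straight line of the TCP; orientation=None keeps the orientation; rate is the mean speed in m/s. With contact_N (N) it stops when the force on the tool has changed by that much, and returns True; else False.
- goto_joints(angles): joint-space move.
- move_gripper(opening): finger opening in m; the grip force is fixed at half the most; returns when the fingers have stopped.
- sleep(seconds).
- inverse_kinematics(position, orientation): joint angles nearest the present ones, or None.
- capture(name): name is "scene" or "top" or "wrist"; returns a dict with "image" (384x512x3 uint8, blue, green, red), "range_z" (384x512 float32, m along the optical axis (not along the pixel's ray), 0 where there is no reading), "intrinsics" (3x3 intrinsics, pixels), "R" (3x3) and "t" (3): a world point X has camera coordinates R X + t. Camera axes: x right, y down, z forward; pixel columns grow to the right and rows downward; lengths in m; the calibration is good to about 2 mm. A picture is of the moment at which its call begins.
A pose or a line that the arm cannot do raises PlanningError and nothing moves.
- close_job(): hands the job in, once; it reports no verdict.
Trained networks look in the newest picture that a camera, given by its name, has taken for a name from the list of things; names that differ only in an ending like _2 or _b are one class to them, and where a whole thing is asked for, a point or a joint stands for the part that bears it (a point fixed in the world has none). Each returns a list of dicts, best first, with "conf" (0 to 1); they miss things now and then, are a little off and sometimes report something else, mostly with a low value. They report only what shows in the picture. A call takes as long as a camera call.
- spot_in(camera, query): "xy" ([column, row] in pixels, amid what is visible of it).
- silhouettes(camera, query): "region" (384x512 bool, what is visible of it) and "xy" ([column, row] in pixels, amid what is visible of it).
Readings, each from a call of its own:
- current_clock(): time.
- current_joint_pos(): joint angles.
- current_qvel(): joint speeds.
- current_joint_torque(): joint torques, N m.
- current_position(): TCP position.
- current_orientation(): TCP orientation.
- current_force(): force on the tool from outside, world axes, zero at the start.
- current_torque(): the same for the moment, N m.
- current_finger_gap(): finger opening in m.
Only numpy, scipy, OpenCV 4.12 (cv2) and the standard library are available. Lean on these libraries where they do the work, as an engineer would, in place of code of your own. Each camera call takes 0.05 s, during which the arm holds its last target.

## Working session

There is one attempt and no reset: what is moved stays moved. The work goes in short steps, each a Python script; the robot and the scene stay as the last script left them, time stands still between calls to the robot, and variables do not carry over. Pictures are saved under pics/ and viewed, and the job is handed in when it is done.

```bash
mkdir -p pics; ls; python3 - <<'E'
from bench import *
import cv2,numpy as np
print(current_clock())
for c in ["scene","top"]:
    d=capture(c); cv2.imwrite(f"pics/{c}0.png",d["image"]); np.savez(f"{c}0.npz",**d)
    print(c,np.round(-d["R"].T@d["t"],3))
    for q in ["stand","top_tab","lower_tab","top_leaf","tape_roll","spray","swab_jar","carton","bowl","thermometer"]:
        r=spot_in(c,q)
        for e in r[:2]:
            u,v=map(int,e["xy"]); z=np.median(d["range_z"][v-1:v+2,u-1:u+2])
            X=d["R"].T@(z*np.linalg.inv(d["intrinsics"])@[u,v,1]-d["t"])
            print(q,round(e["conf"],2),(u,v),np.round(X,3))
print(current_clock())
E
```

```text
pics
0.0
scene [1.034 0.08  0.713]
stand 0.75 (373, 217) [0.665 0.317 0.089]
stand 0.65 (240, 200) [0.613 0.053 0.082]
top_tab 0.96 (206, 193) [ 0.604 -0.017  0.097]
lower_tab 0.94 (166, 235) [ 0.689 -0.093  0.077]
top_leaf 0.85 (206, 194) [ 0.606 -0.017  0.096]
top_leaf 0.35 (122, 234) [ 0.68  -0.184  0.068]
tape_roll 0.66 (281, 144) [0.389 0.156 0.005]
spray 0.72 (372, 219) [0.667 0.316 0.085]
swab_jar 0.8 (119, 232) [ 0.681 -0.187  0.078]
carton 0.72 (245, 285) [0.782 0.061 0.044]
bowl 0.61 (367, 176) [0.503 0.357 0.01 ]
thermometer 0.58 (223, 144) [0.391 0.005 0.012]
top [0.383 0.079 1.182]
stand 0.9 (271, 185) [0.591 0.046 0.086]
top_tab 0.72 (298, 188) [ 0.581 -0.027  0.099]
top_tab 0.61 (289, 251) [ 0.413 -0.007  0.017]
lower_tab 0.58 (325, 157) [ 0.674 -0.106  0.077]
top_leaf 0.72 (296, 187) [ 0.584 -0.021  0.097]
tape_roll 0.61 (231, 246) [0.426 0.158 0.023]
tape_roll 0.41 (172, 163) [0.642 0.314 0.127]
spray 0.81 (174, 166) [0.641 0.314 0.1  ]
swab_jar 0.67 (357, 165) [ 0.649 -0.194  0.083]
carton 0.62 (265, 126) [0.775 0.063 0.048]
bowl 0.58 (165, 211) [0.527 0.354 0.008]
thermometer 0.85 (290, 251) [ 0.413 -0.009  0.017]
thermometer 0.67 (231, 247) [0.424 0.16  0.004]
1.1
```

View pics/scene0.png

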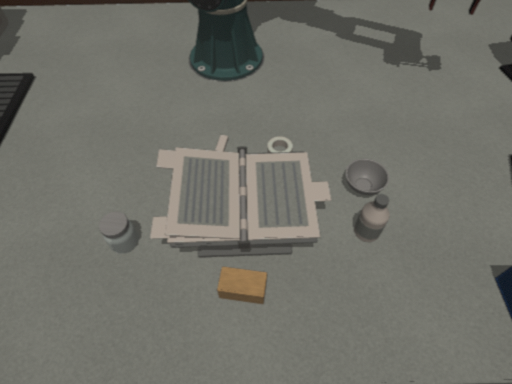

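View pics/top0.png

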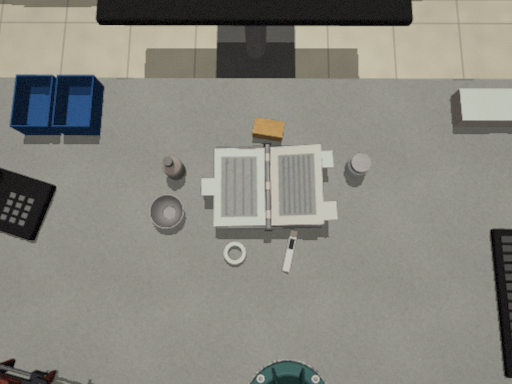

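The overhead image shows the spine from (268,230) to (267,145). The top leaf's near tab is at (330,211), the lower tab at (327,159), the swab jar at (360,164) and the thermometer at (290,253). I'll measure from the depth next.

```bash
cat > h.py <<'E'
import numpy as np,cv2
def cloud(d):
    v,u=np.mgrid[0:384,0:512]; z=d["range_z"]
    P=np.stack([u*z,v*z,z],-1)@np.linalg.inv(d["intrinsics"]).T
    return (P-d["t"])@d["R"]
E
python3 - <<'E'
import numpy as np,cv2
from h import *
d=dict(np.load("top0.npz"));P=cloud(d)
np.set_printoptions(precision=3,suppress=True,linewidth=180)
for uv in [(330,211),(327,159),(209,187),(268,228),(267,150),(268,190),(320,200),(320,180),(296,190),(276,190),(218,160),(218,215),(258,160),(258,215),(360,164)]:
    u,v=uv; print(uv,np.median(P[v-1:v+2,u-1:u+2].reshape(-1,3),0))
im=cv2.resize(d["image"][100:290,140:400],None,fx=3,fy=3,interpolation=cv2.INTER_CUBIC)
cv2.imwrite("pics/topz.png",im)
# stand yaw from white+high mask
m=(P[...,2]>0.06)&(P[...,2]<0.12)&(P[...,0]>0.4)&(P[...,0]<0.75)&(P[...,1]>-.16)&(P[...,1]<0.28)
Q=P[m]; print(cv2.minAreaRect(Q[:,:2].astype(np.float32)))
# plane fit of right leaf frame
im=d["image"].astype(int)
for nm,ys in [("right",(-0.085,0.03)),("left",(0.065,0.18))]:
    mm=m&(im.min(-1)>150)&(P[...,1]>ys[0])&(P[...,1]<ys[1])
    q=P[mm]; A=np.c_[q[:,:2],np.ones(len(q))]
    s=np.linalg.lstsq(A,q[:,2],rcond=None)[0]; print(nm,len(q),s,np.std(A@s-q[:,2]))
E
```

```text
(330, 211) [ 0.516 -0.109  0.114]
(327, 159) [ 0.667 -0.111  0.079]
(209, 187) [0.586 0.218 0.079]
(268, 228) [0.472 0.055 0.089]
(267, 150) [0.69  0.058 0.088]
(268, 190) [0.576 0.055 0.087]
(320, 200) [ 0.546 -0.084  0.108]
(320, 180) [ 0.601 -0.086  0.11 ]
(296, 190) [ 0.575 -0.021  0.096]
(276, 190) [0.577 0.033 0.086]
(218, 160) [0.663 0.195 0.078]
(218, 215) [0.508 0.192 0.079]
(258, 160) [0.664 0.083 0.079]
(258, 215) [0.508 0.082 0.079]
(360, 164) [ 0.653 -0.202  0.081]
((0.5904741883277893, 0.05518871545791626), (0.36744505167007446, 0.24649305641651154), 89.62338256835938)
right 1272 [ 0.004 -0.179  0.092] 0.0023396803403539133
left 1339 [-0.001 -0.001  0.08 ] 0.002060547961181856
```

View pics/topz.png

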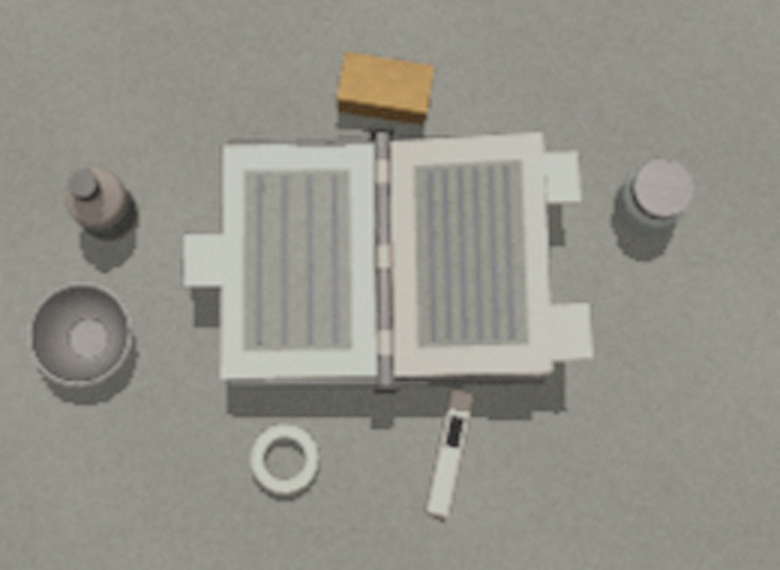

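The measurements agree with the given sizes. Yaw is about 0, the spine is at (0.591, 0.056), the leaf is about 0.18 rad proud and the tab is at (0.516, −0.109, 0.112). I'll push with shut fingers pitched forward, coming in from the robot side. First I'll check IK along the arc.

```bash
cat >> h.py <<'E'
from scipy.spatial.transform import Rotation as Ro
C=np.array([0.591,0.056,0.08]); XE=0.491; XT=0.522
def quat(p,flip=1):
    z=np.array([np.cos(p),0,-np.sin(p)]); x=np.array([0,flip,0.]); y=np.cross(z,x)
    return Ro.from_matrix(np.c_[x,y,z]).as_quat()
def tcp(th,p,r,gap=0.0):
    d=np.array([np.cos(p),0,-np.sin(p)]); u=np.array([np.sin(p),0,np.cos(p)]); L=(XT-XE)/np.cos(p)
    n=np.array([0,-np.sin(th),-np.cos(th)])
    pts=np.array([-d*s+np.array([0,a,0])+u*b for s in(0,L) for a in(-.0135,.0135) for b in(-.01,.01)])
    h=(-(pts@n)).max()
    c=np.array([XT,C[1]-r*np.cos(th),C[2]+r*np.sin(th)])
    return c+n*(0.002+h+gap)
E
python3 - <<'E'
from bench import *
from h import *
np.set_printoptions(precision=2,suppress=True,linewidth=180)
for p in np.radians([15,25,35,45,55]):
  for f in (1,-1):
    out=[]
    q=quat(p,f)
    P=tcp(0.18,p,.173,.02); P[0]=.40
    for X in [P]+[tcp(t,p,.17) for t in (0.18,.8,1.57,2.4,3.1)]:
        j=inverse_kinematics(X,q); out.append(None if j is None else np.array(j))
    print(np.degrees(p),f,[o is not None for o in out]); 
    for k in (0,1,3,5):
        if out[k] is not None: print('   ',out[k])
print(tcp(.18,np.radians(35),.173,.02),tcp(3.1,np.radians(35),.17))
E
```

```text
14.999999999999998 1 [False, False, False, False, False, False]
14.999999999999998 -1 [False, False, False, False, False, False]
25.0 1 [False, False, False, False, False, False]
25.0 -1 [False, False, False, False, False, False]
35.0 1 [False, False, False, False, False, False]
35.0 -1 [False, False, False, False, False, False]
45.0 1 [False, False, True, False, False, True]
    [0.52 0.47 2.3  3.99 0.49 1.17]
45.0 -1 [False, False, True, False, False, True]
    [ 0.52  0.47  2.3   3.99  0.49 -1.97]
55.0 1 [False, True, True, True, True, False]
    [-0.59  0.46  2.32  2.01  0.36  2.17]
    [-0.09 -0.03  2.13  0.13  0.44 -1.77]
55.0 -1 [False, True, True, True, True, False]
    [-0.59  0.46  2.32  2.01  0.36 -0.97]
    [-0.09 -0.03  2.13  0.13  0.44  1.38]
[ 0.52 -0.12  0.06] [0.52 0.23 0.1 ]
```

```bash
python3 - <<'E'
from bench import *
from h import *
import h
np.set_printoptions(precision=2,suppress=True,linewidth=180)
h.XT=.513
for pd in (50,55,60,65,70,75,90):
  p=np.radians(pd); q0=quat(p,1)
  A=tcp(0.18,p,.173,.01); B=A.copy(); B[1]-=.07; B2=A.copy(); B2[0]=.455; T=B+[0,0,.15]
  print(pd,A)
  for az in (-20,0,20,40,60):
    q=(Ro.from_euler('z',az,degrees=True)*Ro.from_quat(q0)).as_quat()
    pts=[T,B,B2,A]+[tcp(t,p,.17) for t in (0.18,.8,1.57,2.4,3.1)]
    js=[inverse_kinematics(X,q) for X in pts]
    print('   ',az,''.join('.X'[j is not None] for j in js), None if js[3] is None else np.array(js[3]))
E
```

```text
50 [ 0.51 -0.12  0.07]
    -20 X.....X.. None
    0 .X...XXX. None
    20 XX.XXXXXX [-0.83  0.5   2.28  1.5   0.64  2.16]
    40 XXXXXXX.X [-0.87  0.54  2.1   1.05  0.83  2.28]
    60 XXXXXXXXX [-0.84  0.59  1.91  0.78  1.05  2.28]
55 [ 0.51 -0.12  0.06]
    -20 XX.XX.XX. [-0.38  0.44  2.35  3.07  0.26  1.61]
    0 XX.XXXXX. [-0.61  0.44  2.33  1.99  0.37  2.17]
    20 .XXXX.XX. [-0.76  0.46  2.23  1.34  0.56  2.39]
    40 XXXXXX..X [-0.81  0.51  2.08  0.96  0.77  2.42]
    60 XXXXXXXXX [-0.79  0.56  1.91  0.72  0.99  2.36]
60 [ 0.51 -0.12  0.06]
    -20 X....XXXX None
    0 XX.XXXXXX [-0.57  0.42  2.27  1.57  0.27  2.64]
    20 .XXXX.XX. [-0.7   0.44  2.18  1.13  0.5   2.66]
    40 XXXXXX.X. [-0.75  0.49  2.06  0.85  0.72  2.58]
    60 XXXXXXX.X [-0.74  0.54  1.91  0.66  0.93  2.46]
65 [ 0.51 -0.13  0.05]
    -20 X....XXXX None
    0 X.X.XXXXX None
    20 .XXX.XXXX [-0.64  0.44  2.14  0.89  0.47  2.95]
    40 XXXXX.XXX [-0.69  0.48  2.03  0.72  0.68  2.75]
    60 XXXXXX... [-0.69  0.53  1.91  0.58  0.87  2.56]
70 [ 0.51 -0.13  0.03]
    -20 XX.XXXXXX [-0.38  0.44  2.15  0.06  0.21 -1.66]
    0 XXXXXXXXX [-0.49  0.44  2.14  0.58  0.3  -2.6 ]
    20 X....XXXX None
    40 .XXXX.XXX [-0.62  0.49  2.    0.58  0.64  2.92]
    60 XXXXXX.XX [-0.63  0.53  1.91  0.49  0.81  2.68]
75 [ 0.51 -0.13  0.01]
    -20 XXXXXXXXX [-0.39  0.48  2.08  0.03  0.32 -1.64]
    0 XXXXXXXXX [-0.47  0.48  2.08  0.33  0.36 -2.34]
    20 XX.XXXXXX [-0.53  0.5   2.04  0.45  0.48 -2.83]
    40 ..X...XXX None
    60 XXXXXXXXX [-0.57  0.55  1.9   0.39  0.74  2.8 ]
90 [ 5.13e-01 -6.33e+13 -3.48e+14]Traceback (most recent call last):
  File "<stdin>", line 13, in <module>
ValueError: expected 3 finite numbers
```

IK covers the whole arc comfortably with the finger pointing left-forward (azimuth 60°, 50° down), which hooks it under the outer edge of the tab. I'll compute that path with finger clearances.

```bash
cat >> h.py <<'E'
PD,AZ=np.radians(50),np.radians(60)
Z=np.array([np.cos(PD)*np.cos(AZ),np.cos(PD)*np.sin(AZ),-np.sin(PD)])
XJ=np.array([np.sin(AZ),-np.cos(AZ),0]); YJ=np.cross(Z,XJ)
Q=Ro.from_matrix(np.c_[XJ,YJ,Z]).as_quat()
FP=np.array([-Z*s+XJ*a+YJ*b for s in np.linspace(0,.07,36) for a in np.linspace(-.0135,.0135,7) for b in np.linspace(-.01,.01,5)])
def path(th,r,gap=0.,x=.516):
    n=np.array([0,-np.sin(th),-np.cos(th)]); o=np.array([0,-np.cos(th),np.sin(th)])
    best=0
    for h in np.arange(0,.08,.0005):
        q=np.array([x,0,0])+C*[0,1,1]+o*r+n*(.002+h)+FP-C*[0,1,1]
        rr=q@o; dn=q@n-.002
        ins=(rr<.185)&(rr>.0)&(q[:,0]>np.where(rr>.15,.491,.481))
        if not (ins&(dn<0)).any(): break
    return np.array([x,C[1],C[2]])+o*r+n*(.002+h+gap),h
E
python3 - <<'E'
from bench import *
from h import *
np.set_printoptions(precision=3,suppress=True,linewidth=180)
A,h=path(.18,.172,.008); B=A+[0,-.075,0]; T=B+[0,0,.15]
low=A+FP; print("A",A,h,"finger min y/z",low.min(0), "B",B)
m=low[:,2]<.09; print("inner r at low z",C[1]-low[m,1].max())
j=None
for n,X in [("T",T),("B",B),("A",A)]+[("%.2f"%t,path(t,.172)[0]) for t in np.arange(.18,3.15,.27)]:
    j=inverse_kinematics(X,Q); print(n,X,path(float(n),.172)[1] if n[0].isdigit() else '',None if j is None else np.array(j))
E
```

```text
A [ 0.516 -0.121  0.069] 0.0325 finger min y/z [ 0.478 -0.173  0.063] B [ 0.516 -0.196  0.069]
inner r at low z 0.16344573254846503
T [ 0.516 -0.196  0.219]  [-0.926  0.412  1.687  0.644  1.401 -0.633]
B [ 0.516 -0.196  0.069]  [-0.926  0.63   1.789  0.705  1.151 -0.841]
A [ 0.516 -0.121  0.069]  [-0.837  0.589  1.907  0.779  1.056 -0.852]
0.18 [ 0.516 -0.119  0.077] 0.0325 [-0.835  0.574  1.905  0.774  1.067 -0.838]
0.45 [ 0.516 -0.11   0.132] 0.0235 [-0.822  0.472  1.887  0.739  1.148 -0.74 ]
0.72 [ 0.516 -0.086  0.178] 0.018000000000000002 [-0.789  0.381  1.883  0.727  1.203 -0.651]
0.99 [ 0.516 -0.053  0.214] 0.015 [-0.738  0.302  1.889  0.729  1.23  -0.567]
1.26 [ 0.516 -0.013  0.239] 0.015 [-0.672  0.239  1.905  0.741  1.228 -0.491]
1.53 [0.516 0.033 0.251] 0.014 [-0.588  0.192  1.931  0.761  1.195 -0.42 ]
1.80 [0.516 0.081 0.251] 0.012 [-0.488  0.168  1.966  0.791  1.128 -0.362]
2.07 [0.516 0.129 0.236] 0.009000000000000001 [-0.382  0.172  2.008  0.835  1.032 -0.331]
2.34 [0.516 0.171 0.208] 0.005 [-0.281  0.211  2.054  0.905  0.916 -0.346]
2.61 [0.516 0.2   0.174] 0.006 [-0.207  0.273  2.095  1.001  0.812 -0.416]
2.88 [0.516 0.22  0.133] 0.006500000000000001 [-0.157  0.36   2.134  1.137  0.722 -0.552]
```

```bash
python3 - <<'E'
from bench import *
from h import *
np.set_printoptions(precision=3,suppress=True,linewidth=180)
move_gripper(0.0)
A,h=path(.18,.172,.008); B=A+[0,-.075,0]; T=B+[0,0,.15]
servo_line(np.array(current_position())+[0.05,-.05,.15],rate=.3)
move_ptp([.45,-.05,.38],Q); move_ptp(T,Q)
print(current_clock(),current_force(),current_finger_gap())
print(servo_line(B,Q,rate=.15,contact_N=8))
print(servo_line(A,Q,rate=.08,contact_N=5))
print(current_clock(),np.array(current_position()),A,np.array(current_force()))
d=capture("scene"); cv2.imwrite("pics/s1.png",cv2.resize(d["image"][60:330,60:420],None,fx=2,fy=2,interpolation=cv2.INTER_CUBIC))
E
```

```text
6.3417 [-0.29  -0.103  0.69 ] 0.0004378428024049034
False
False
8.575 [ 0.516 -0.121  0.069] [ 0.516 -0.121  0.069] [-0.286  0.146  0.545]
```

View pics/s1.png

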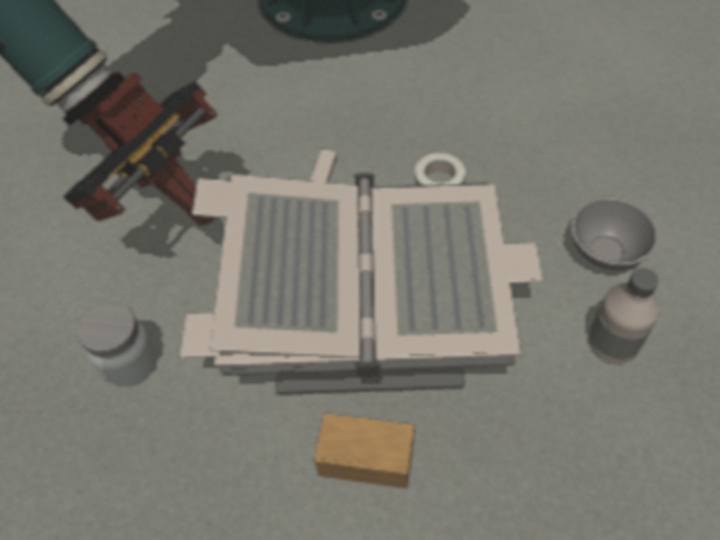

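The picture shows the finger coming from the right, with its tip hidden under the near tab (about 210,200). Nothing has been touched. I'll push along the arc up to about 0.6 rad and check.

```bash
python3 - <<'E'
from bench import *
from h import *
np.set_printoptions(precision=2,suppress=True,linewidth=180)
for t in np.arange(.18,.62,.08):
    s=servo_line(path(t,.172)[0],Q,rate=.06,contact_N=15)
    print(round(t,2),s,np.array(current_force()),round(current_clock(),2))
    if s: break
d=capture("scene"); cv2.imwrite("pics/s2.png",cv2.resize(d["image"][60:330,60:420],None,fx=2,fy=2,interpolation=cv2.INTER_CUBIC))
E
```

```text
0.18 False [0.18 0.25 0.85] 8.91
0.26 False [ 0.53  0.24 -0.08] 9.35
0.34 False [-0.36 -0.39  0.76] 9.77
0.42 False [-0.46 -0.   -0.02] 10.2
0.5 False [ 0.36 -0.18 -0.24] 10.62
0.58 False [ 0.43 -0.22 -0.42] 11.03
```

View pics/s2.png

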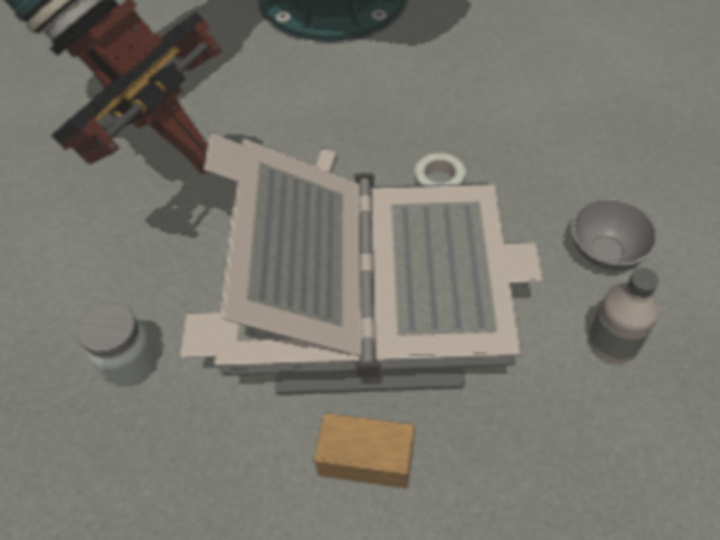

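The top leaf is lifting (its tab is at 230,158) and the lower leaf is still flat. I'll carry on over the spine.

```bash
python3 - <<'E'
from bench import *
from h import *
np.set_printoptions(precision=2,suppress=True,linewidth=180)
for t in np.arange(.7,2.75,.12):
    s=servo_line(path(t,.172)[0],Q,rate=.08,contact_N=12)
    print(round(t,2),s,np.array(current_force()),round(current_clock(),2))
    if s: break
d=capture("scene"); cv2.imwrite("pics/s3.png",cv2.resize(d["image"][60:330,60:420],None,fx=2,fy=2,interpolation=cv2.INTER_CUBIC))
E
```

```text
0.7 False [-0.98 -0.68 -0.15] 11.51
0.82 False [-0.97  0.32  0.79] 11.94
0.94 False [ 0.01 -0.34 -0.39] 12.37
1.06 False [-0.63 -0.47 -0.33] 12.78
1.18 False [-0.53 -0.39  0.55] 13.18
1.3 False [ 0.5  -0.06  0.23] 13.59
1.42 False [ 0.7  -0.06  0.1 ] 14.01
1.54 False [0.69 0.02 0.86] 14.43
1.66 False [-0.76 -0.55  0.16] 14.85
1.78 False [-0.56  0.32 -0.44] 15.28
1.9 False [-0.71 -0.52  0.17] 15.7
2.02 False [ 0.92 -0.23 -0.38] 16.12
2.14 False [-0.36 -0.19 -0.18] 16.55
2.26 False [0.62 0.34 0.95] 16.98
2.38 False [-1.    0.79  0.03] 17.4
2.5 False [-0.75  0.36  0.12] 17.8
2.62 False [-0.88 -0.33 -0.51] 18.2
2.74 False [ 0.83 -0.25 -0.18] 18.61
```

View pics/s3.png

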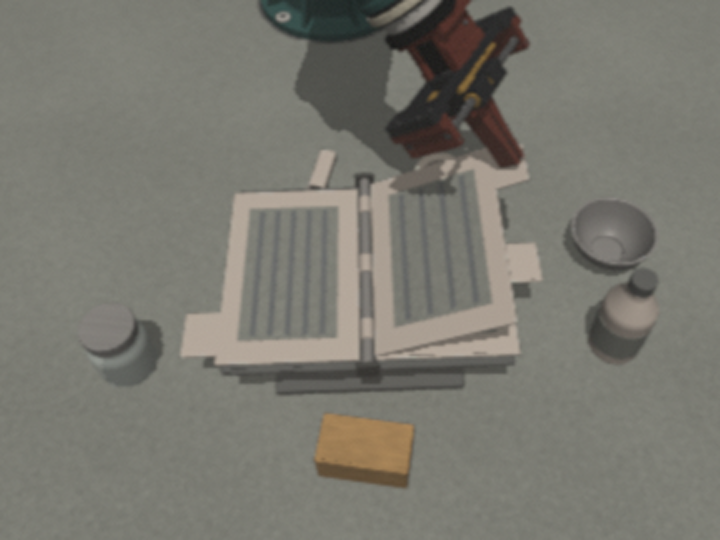

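The leaf is now near 2.8 rad on the left, with the tip on its tab (510,165) and the lower leaf flat. Next I'll press gently down to the stop.

```bash
python3 - <<'E'
from bench import *
from h import *
np.set_printoptions(precision=3,suppress=True,linewidth=180)
for t in (2.86,2.96):
    print(servo_line(path(t,.172)[0],Q,rate=.06,contact_N=8),np.array(current_force()))
e=path(3.14,.172)[0]-[0,0,.012]
print(e,servo_line(e,Q,rate=.025,contact_N=6),np.array(current_position()),np.array(current_force()),path(3.14,.172)[0])
sleep(.4); print(np.array(current_position()),np.array(current_force()))
d=capture("scene"); cv2.imwrite("pics/s4.png",cv2.resize(d["image"][60:330,60:420],None,fx=2,fy=2,interpolation=cv2.INTER_CUBIC))
P=cloud(d); q=P[(P[...,0]>.5)&(P[...,0]<.69)&(P[...,1]>.075)&(P[...,1]<.2)&(P[...,2]>.06)&(P[...,2]<.11)]
A=np.c_[q[:,:2],np.ones(len(q))]; print(np.linalg.lstsq(A,q[:,2],rcond=None)[0],np.median(q[:,2]),current_clock())
E
```

```text
False [ 0.217 -0.199 -0.888]
False [-0.39   0.021  0.953]
[0.516 0.228 0.077] True [0.516 0.227 0.088] [-2.174 -3.416  8.936] [0.516 0.228 0.089]
[0.516 0.227 0.089] [-2.382 -2.872  6.774]
[0.    0.002 0.081] 0.08134912104235714 21.1917
```

View pics/s4.png

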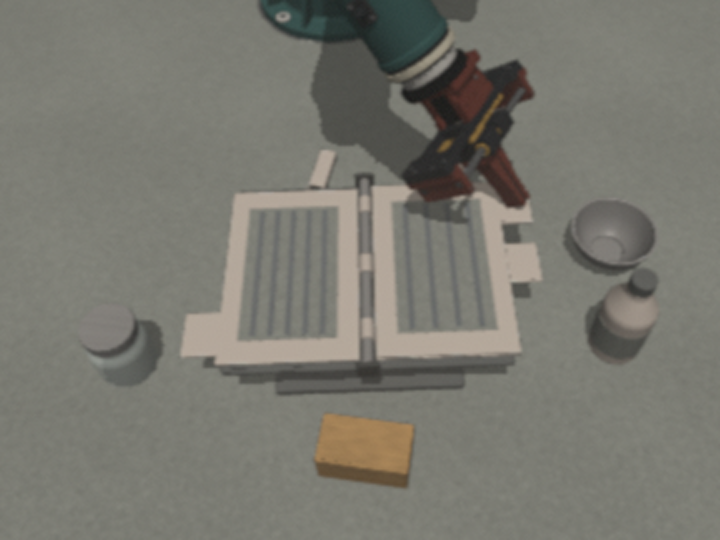

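The leaf is flat: its slope is 0.002 and its top face is at 81 mm. The tip presses on it with about 7 N. I'll retract straight up and check again.

```bash
python3 - <<'E'
from bench import *
from h import *
np.set_printoptions(precision=3,suppress=True,linewidth=180)
p=np.array(current_position())
servo_line(p+[0,0,.03],Q,rate=.05); servo_line(p+[-.06,0,.17],Q,rate=.15)
sleep(.3); print(np.array(current_force()))
for c in ("top","scene"):
    d=capture(c); cv2.imwrite(f"pics/{c}5.png",d["image"]); P=cloud(d)
    for nm,y0,y1 in (("L",.075,.2),("R",-.085,.035)):
        q=P[(P[...,0]>.5)&(P[...,0]<.69)&(P[...,1]>y0)&(P[...,1]<y1)&(P[...,2]>.06)&(P[...,2]<.13)]
        A=np.c_[q[:,:2],np.ones(len(q))]; print(c,nm,np.linalg.lstsq(A,q[:,2],rcond=None)[0],np.median(q[:,2]))
a=cv2.imread("pics/scene0.png");b=cv2.imread("pics/scene5.png")
cv2.imwrite("pics/cmp.png",np.vstack([a[60:330,60:420],b[60:330,60:420]]))
print(current_clock())
E
```

```text
[-0.306 -0.711 -0.772]
top L [-0.001 -0.001  0.085] 0.08409050780283352
top R [-0.     0.001  0.08 ] 0.07948638018146653
scene L [0.    0.001 0.081] 0.08136617184052856
scene R [0.001 0.002 0.076] 0.07677680542202422
23.5167
```

View pics/cmp.png

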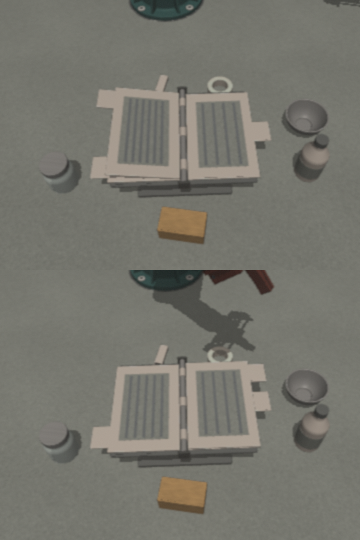

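After the retreat, the leaf lies flat on the left with its tab at (257,373) in the lower picture. The lower leaf is flat and all the bystanders are where they were at the start.

```bash
python3 -c "
from bench import *
close_job()"
```

```text
the job is handed in; nothing more can be done
```

I turned the top leaf over the spine and it now lies flat on the left side. I pushed it along the arc with the shut fingertips, starting from under its near tab and never pinching it. At the end I pressed it down to the stop with about 9 N, then backed away and handed the job in at about 23.5 s.

Last checks, after the arm had retreated:
- **Top leaf:** the left-hand slope is within about 0.001 rad of flat. Its upper face measured 81 mm high in the scene camera and 84 mm in the top camera, against 82 mm expected, so the two cameras differ by about 3 mm.
- **Lower leaf:** flat on the right, with a slope of 0.002 rad or less.
- **Bystanders:** none looked moved when I compared the before and after pictures by eye; I did not measure their positions again.
- **Robot contact:** the force on the tool was within noise (about 1 N), so it was touching nothing.

No check failed. The hand-in gave no verdict.

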